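# Free the stuck topping crock and stand it on the scale

### The arm

A 7-joint arm with a two-finger parallel gripper is mounted at the origin on a cart in front of the work surface, level with it; the furniture and walls round the work are solid. World frame = base frame: x ahead of the robot, y to its left, z up, the work surface at z = 0. Lengths are in mm, angles in rad, forces in N, time in s.
With the tool pointing down it reaches from about 425 to 1025 mm from the base axis. Payload 3.6 kg.
Tool frame: the origin (TCP) lies on the centre line of the jaws, within the pads' length; the fingertips stand robot.tip_extent ahead of it and the grasp point (between the pads) lies 5 mm behind it (robot.tip_extent is the distance from the TCP to the fingertips, in mm); z points along the fingers, y is the line along which they close (so a half turn about z gives the same grasp; the last joint's range is limited). The gripper opens to 85 mm and grips with 20 to 120 N. Pads are 22 mm wide; open, the fingers measure 114 mm over their backs; the gripper's body (76 mm by 85 mm) begins 54 mm behind the grasp point. The pads swing forward as they close: fully open they stand 13 mm farther back than shut.
Start: joints at [1.101, 0.591, 0.048, 1.609, -0.033, 0.943, -0.034], TCP at [266.764, -674.142, 245.302] pointing down, gripper open.
Joint ranges: [-2.69, 2.69], [-0.47, 2.24], [-1.27, 1.36], [0.19, 2.51], [-1.53, 4.68], [0.08, 2.07], [-3.09, 3.09]. Speed limits (rad/s): [2.57, 2.57, 3.14, 3.14, 3.14, 3.14, 3.14].

### API

Orientations are given as a rotation vector (axis times angle).
In Python, from cell import readout, eyes, robot gives the robot as it stands.
- The arm moves only by the tool apply_moves, never from a script. Its argument "increments" is a list of rows, each a list of 3 entries, a list of its own where there are three numbers: the finger opening in m, from 0 to 0.0854, then the shift along the tool's x, y, z in m, then the turn, a rotation vector about the tool's x, y, z in degrees. In form: [[gripper, [x, y, z], [rx, ry, rz]], ...]. A call has 1 to 10 rows; each row shifts and turns the commanded pose from where the row before left it, along the tool's axes as they then stand; what a row does not reach is not made up. A row lasts 1/12 s, in which the tool goes at most 41.7 mm and 7.16 degrees, less where a joint would pass 70% of its speed; a pose out of reach is approached as far as the arm can. A call with a gripper value outside its range is refused whole. The fingers move at their own pace and stop on an object; "grip_force" is the grip in N (left out, the last holds). Time passes only in rows, so rows that do not move let the fingers close. It gives the time, the measured TCP pose, the force, the opening and the grip force at its end, in the units of the state.
- readout.get_obs(): the state, without advancing time (a new reading comes with each control period).
- eyes.snapshot(name): name is "scene" or "top"; returns the picture (400x640x3 uint8, red, green, blue); there is no depth.
- eyes.get_calibration(name): a dict with "intrinsics" (3x3 intrinsics, pixels), "D" ([k1, k2, p1, p2, k3] as OpenCV has them; the pictures are not rectified), "R" (3x3) and "t" (3): a world point X has camera coordinates R X + t. Camera axes: x right, y down, z forward; pixel columns grow to the right and rows downward; lengths in mm; the calibration is good to about 2 mm. A picture is of the moment at which its call begins. get_calibration takes no time and is no camera call.
- robot.close_job(): hands the job in; it is judged then, once.
The state is a dict: "clock": time; "joints": joint angles; "qd": joint speeds; "joint_efforts": joint torques, N m; "tcp_pos": TCP position; "tcp_rot": TCP orientation; "wrist_force": force on the tool from outside, world axes, zero at the start; "ft_torque": the same for the moment, N m; "opening": finger opening in mm; "grip_force": force on a finger pad.
Only numpy, scipy, OpenCV 4.12 (cv2) and the standard library are available. Lean on these libraries where they do the work, as an engineer would, in place of code of your own. Each camera call takes 0.05 s, during which the arm holds its last target. There are 200 camera calls.

### The job

The white topping crock has stuck in the silicone band of its steel sleeve on the leaning stand: grip it by its rim and work it out along its own axis, turning it 20 degrees or more as you pull, so that the sleeve stays seated in the stand (pulled straight, the sleeve tends to come up too). Move the mould plate from the scale pan to the bench, flat, and stand the crock gently upright on the pan, whole foot on it and nothing else there, ready to be weighed. Leave the press, the stamp and the marker where they are.

Things in the scene. Friction and masses are not known exactly. Their poses are not given: they have to be found in the camera images.
- crock_mid (a point): White porcelain crock, round, 100 tall, stuck in the steel sleeve. Point: on its axis, half-way up (50 below the rim); z = its axis, out of the mouth. From 47 up it is 87 across with an 8 mm wall, 71 inside, standing 41 proud of the sleeve; below, it steps in to a foot 69 across. 0.28 to 0.44 kg. Free once 12 mm out of the band.
- sleeve_rim (a point): Loose steel sleeve round the crock, 100 across (104 at the rim), 62 tall, 0.45 kg. Point: on its axis at its rim; z = axis, out of the mouth. Two ears sit in the stand's forks: it cannot turn, only lift out. A silicone band 7 below its rim holds the crock with about 20 N of friction, which acts against the direction of slip, so turning takes up most of it.
- stand_a: Fixed steel stand of the stuck crock, its socket leaning 28 degrees from vertical, mouth towards its front. Origin: under the middle of the front edge of its base, on the bench; x to its back, z up. Base 165 by 112, from x -2 to 163; forks reach 69 to either side, up to 92 high.
- stand_b: The same fixed stand with an empty sleeve, not part of the job. Origin and axes as for stand_a; its sleeve reaches from x 20 to 140, 115 high.
- scale: Fixed bench scale, 282 (x) by 222 (y), 70 tall with its pan. Origin: centre of its underside; x to its back, z up; the display is at the front.
- pan (a point): Centre of the top face of the scale's flat pan, 70 above the bench; the pan is 185 along x by 204 along y; axes as the scale's.
- plate_mid (a point): Pale round mould plate, 56 across, 11 thick, 30 g, lying flat on the pan. Point: its centre, half-way up; z up.
- press_mid (a point): Bystander: loose hand press with green knob, 69 across, 169 tall, standing beside the stand of the stuck crock. Point: on its axis, 85 up.
- stamp_mid (a point): Bystander: loose black date stamp, 36 by 62, 97 tall, standing beside the empty stand. Point: centre, 48 up.
- marker_mid (a point): Bystander: loose black marker pen, 138 long, 18 thick, lying on the bench before the stand of the stuck crock. Point: its centre; x along it.
There are look-alikes about, which are no part of the job. What is meant by the part that bears plate_mid is not black, and is the larger of those in its own colour.

How it is judged (in metres and radians):
On the way, in this order (a step that is already met when the one before it is completed fails the run):
1. the crock is turned at least 12 degrees in its sleeve before it is out of it (angle between the x axis of crock_mid and the x axis of sleeve_rim, either way round above 0.21 rad and distance between crock_mid and sleeve_rim below 0.02 m), for 0.05 s.
2. the crock is out of its sleeve (distance between crock_mid and sleeve_rim above 0.06 m), for 0.2 s.
At the end, for the whole second after the job is handed in: The crock stands upright (within 3 degrees) and at rest with its whole foot on the scale pan; the mould plate lies flat on the bench; the sleeve is seated in its stand, within 8 mm of where it was (x of crock_mid in the frame of pan between -0.058 and 0.058 m and y of crock_mid in the frame of pan between -0.067 and 0.067 m and z of crock_mid in the frame of pan between 0.046 and 0.054 m and angle between crock_mid's own z axis and vertical below 0.06 rad and linear speed of each of crock, plate below 0.01 m/s and height (world z) of plate_mid below 0.01 m and angle between plate_mid's own z axis and vertical below 0.1 rad and distance of sleeve_rim from where it was at the start of the episode below 0.008 m); the robot touches nothing.
It fails at once if the sleeve is pulled more than 12 mm out of its seat (distance of sleeve_rim from where it was at the start of the episode above 0.012 m).
It fails at once if the crock is dropped or slammed on the pan: it comes down within 20 mm of the pan at more than 0.4 m/s (z of crock_mid in the frame of pan below 0.07 m and horizontal distance between crock_mid and pan below 0.13 m and linear speed of crock above 0.4 m/s).
It fails at once if a bystander (press, stamp or marker) is moved by more than 30 mm (distance of any of press_mid, stamp_mid, marker_mid from where it was at the start of the episode above 0.03 m).
It also fails if it takes over 64 s, if anything falls off the work surface, if the arm or the gripper's body presses on something with over 40 N, if the wrist force passes 120 N, or if a joint passes its speed limit or range.

## Working session

There is one attempt and no reset: what is moved stays moved. The work goes in short steps, Python scripts to look and compute and a tool call to move; the robot and the scene stay as the last step left them, time stands still between calls to the robot, and variables do not carry over. Pictures are saved under pics/ and viewed, at most 10 in all, crops included, and the job is handed in when it is done.

Besides the shell and the picture viewer there is one more tool, called as a command line: name --argument value ..., lists and objects as JSON in quotes. apply_moves: Moves the arm, as the interface text tells. Its arguments: {"type":"object","properties":{"increments":{"type":"array","items":{"type":"array"}},"grip_force":{"type":"number"}},"required":["increments"]}

```bash
ls; mkdir -p pics
python3 - <<'E'
from cell import readout, eyes, robot
import cv2
print(readout.get_obs()); print(robot.tip_extent)
for n in("scene","top"):
    im=eyes.snapshot(n); cv2.imwrite(f"pics/{n}0.png",im[:,:,::-1]); print(n,eyes.get_calibration(n))
E
```

```text
pics
{'clock': 0.0, 'joints': array([ 1.10045579,  0.59212283,  0.0482994 ,  1.60984046, -0.03333339,
        0.94267928, -0.03368992]), 'qd': array([ 8.65827743e-04,  1.04142289e-04, -1.62222907e-04,  5.18687561e-04,
       -1.60285958e-03, -2.10384280e-05,  1.22414374e-04]), 'joint_efforts': array([-5.14614858e-04, -5.48695564e+01,  1.54600181e+00, -1.98125213e+01,
        9.30112728e-03,  8.65436654e-03, -8.35059723e-06]), 'tcp_pos': array([ 266.51015081, -673.37941241,  244.1314102 ]), 'tcp_rot': array([-3.08382441e+00, -5.88143541e-01,  8.13572706e-04]), 'wrist_force': array([ 0.60574909, -0.2523641 , -0.57133399]), 'ft_torque': array([-0.00632631, -0.00621715,  0.0007109 ]), 'grip_force': 0.0, 'opening': 85.38222540025812}
14.0
scene {'intrinsics': array([[370.48708343,   0.        , 328.65004595],
       [  0.        , 370.48708343, 196.43886097],
       [  0.        ,   0.        ,   1.        ]]), 'D': array([-0.02771846,  0.        ,  0.        ,  0.        ,  0.        ]), 'R': array([[-0.73981314, -0.67280554,  0.00303687],
       [-0.49073248,  0.53650777, -0.68654282],
       [ 0.46028052, -0.50940369, -0.72708303]]), 't': array([ 387.96173638,  329.88464018, 1138.74140157])}
top {'intrinsics': array([[425.22328628,   0.        , 310.94929829],
       [  0.        , 425.22328628, 196.14794012],
       [  0.        ,   0.        ,   1.        ]]), 'D': array([-0.01441969,  0.        ,  0.        ,  0.        ,  0.        ]), 'R': array([[ 0.00601922, -0.99997306,  0.00420177],
       [-0.99846694, -0.00624125, -0.0549983 ],
       [ 0.05502304, -0.00386429, -0.99847761]]), 't': array([   2.22087148,  535.08218836, 1372.18407096])}
```

View pics/scene0.png

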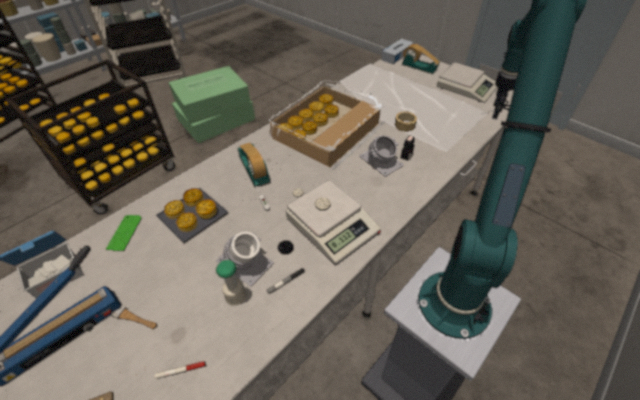

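View pics/top0.png

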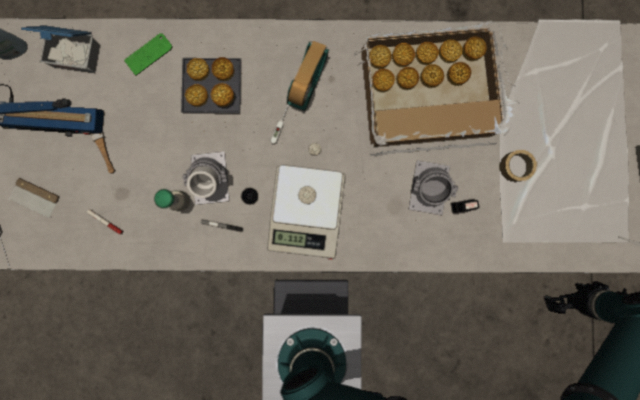

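Top view: stuck crock mouth at about (202,184) in stand_a, press (165,198), marker (222,225). Plate candidates: pale large on pan (307,195), small pale on bench (315,149), black (250,196). I choose (307,195) and check it close up.

Run:
```python
import cv2
a=cv2.imread("pics/top0.png")[140:265,150:350]; b=cv2.imread("pics/scene0.png")[180:310,200:400]
cv2.imwrite("pics/top_c.png",cv2.resize(a,None,fx=4,fy=4,interpolation=cv2.INTER_CUBIC))
cv2.imwrite("pics/scene_c.png",cv2.resize(b,None,fx=4,fy=4,interpolation=cv2.INTER_CUBIC))
```

```text
(no output)
```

View pics/top_c.png

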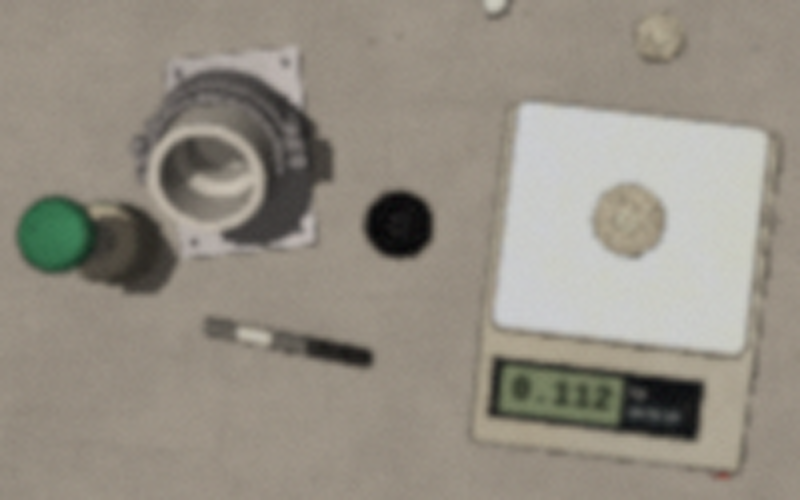

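View pics/scene_c.png

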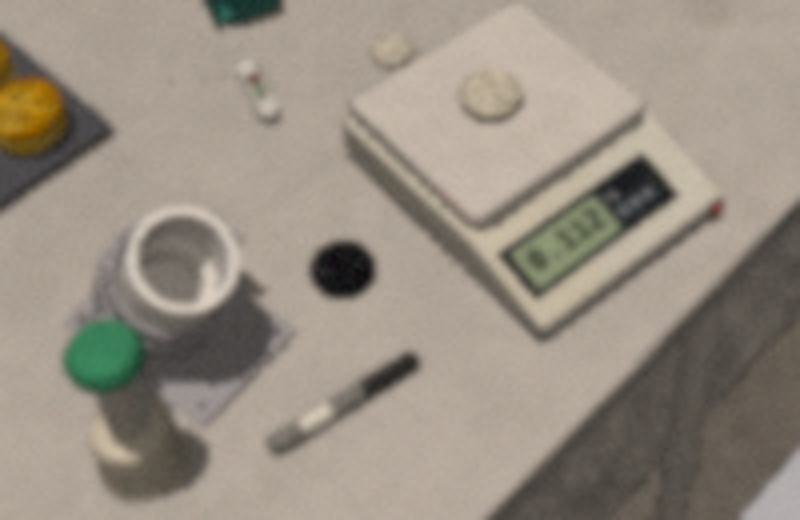

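Confirmed: in the top crop the large pale plate is on the pan at crop (629,219), i.e. (307,195). The crock mouth is at crop (208,178), i.e. (202,184.5), and at scene (246,246). The press is on the crock's left-front and the back and right sides are clear. Now triangulating.

```bash
cat > h.py <<'E'
import numpy as np, cv2
from cell import readout, eyes, robot
from scipy.spatial.transform import Rotation as Rot
C={n:eyes.get_calibration(n) for n in("scene","top")}
def ray(n,p):
    c=C[n]; x=cv2.undistortPoints(np.array([[p]],float),c["intrinsics"],c["D"])[0,0]
    d=c["R"].T@np.r_[x,1]; return -c["R"].T@c["t"], d/np.linalg.norm(d)
def onz(n,p,z):
    o,d=ray(n,p); return o+d*(z-o[2])/d[2]
def tri(a,b):
    (o1,d1),(o2,d2)=ray("top",a),ray("scene",b)
    s=np.linalg.lstsq(np.c_[d1,-d2],o2-o1,rcond=None)[0]
    p,q=o1+s[0]*d1,o2+s[1]*d2; return (p+q)/2, np.linalg.norm(p-q)
def proj(n,X):
    c=C[n]; return cv2.projectPoints(np.array([X],float),cv2.Rodrigues(c["R"])[0],c["t"],c["intrinsics"],c["D"])[0][0,0]
E
cat > m.py <<'E'
from h import *
np.set_printoptions(precision=1,suppress=True)
T=lambda u,v:(150+(u+.5)/4-.5,140+(v+.5)/4-.5); S=lambda u,v:(200+(u+.5)/4-.5,180+(v+.5)/4-.5)
def ell(n,seed,lo,win):
    im=cv2.GaussianBlur(cv2.cvtColor(cv2.imread(f"pics/{n}0.png"),cv2.COLOR_BGR2GRAY),(0,0),.5)
    x,y=map(int,seed); w=win; m=cv2.resize(im[y-w:y+w,x-w:x+w],None,fx=4,fy=4,interpolation=cv2.INTER_CUBIC)>lo
    cs,_=cv2.findContours(m.astype('uint8'),cv2.RETR_EXTERNAL,cv2.CHAIN_APPROX_NONE); c=max(cs,key=cv2.contourArea)
    (cx,cy),ax,an=cv2.fitEllipse(cv2.convexHull(c)); return ((cx+.5)/4-.5+x-w,(cy+.5)/4-.5+y-w),np.array(ax)/4
for lo in(170,185,200): print(lo,ell("top",(202,184),lo,20),ell("scene",(246,245),lo,20))
print("rim",tri(T(208,178),S(183,262))," plate",tri(T(629,219),S(491,94)),"knob",tri(T(55,233),S(104,350)))
pc=[onz("top",T(*p),70) for p in((518,102),(775,128),(745,354),(494,325))]
ps=[onz("scene",S(*p),70) for p in((517,5),(645,107),(480,222),(350,105))]
print("pan",np.mean(pc,0),np.mean(ps,0),[np.linalg.norm(pc[i]-pc[i-1]) for i in range(4)])
print("pan xdir",np.degrees(np.arctan2(*(pc[1]-pc[2])[1::-1])),np.degrees(np.arctan2(*(pc[0]-pc[3])[1::-1])))
print("pan tri corners",tri(T(775,128),S(645,107))[0],tri(T(494,325),S(350,105))[0],tri(T(518,102),S(517,5))[0])
b=[onz("top",T(*p),3) for p in((167,62),(298,47),(316,243),(185,258))]
print("base",b,"xdir",np.degrees(np.arctan2(*(b[1]-b[2])[1::-1])),np.degrees(np.arctan2(*(b[0]-b[3])[1::-1])),"front mid",(b[2]+b[3])/2)
E
python3 m.py
```

```text
170 ((196.47058296203613, 192.53810501098633), array([ 8.4, 24.6])) ((245.58049774169922, 243.8490753173828), array([27.1, 29.4]))
185 ((206.919189453125, 186.23490142822266), array([1.8, 6.5])) ((245.715238571167, 243.9370574951172), array([24.9, 27. ]))Traceback (most recent call last):
  File "m.py", line 9, in <module>
    for lo in(170,185,200): print(lo,ell("top",(202,184),lo,20),ell("scene",(246,245),lo,20))
                                     ~~~^^^^^^^^^^^^^^^^^^^^^^^
  File "m.py", line 7, in ell
    cs,_=cv2.findContours(m.astype('uint8'),cv2.RETR_EXTERNAL,cv2.CHAIN_APPROX_NONE); c=max(cs,key=cv2.contourArea)
                                                                                        ~~~^^^^^^^^^^^^^^^^^^^^^^^^
ValueError: max() iterable argument is empty
```

```bash
sed -i 's/for lo in.*/for l1,l2 in((130,150),(140,160),(150,170)): e1,e2=ell("top",(202,184),l1,20),ell("scene",(246,245),l2,20); print(l1,e1,e2,tri(e1[0],e2[0]))/' m.py; python3 m.py
```

```text
130 ((201.5848388671875, 188.80959701538086), array([33. , 47.3])) ((246.4782829284668, 235.38287734985352), array([43.5, 47.1])) (array([549.8, 326.8, 173.5]), np.float64(11.972547087253695))
140 ((198.7797737121582, 187.75643920898438), array([32.9, 35.5])) ((248.90289115905762, 238.268217086792), array([38.6, 43.2])) (array([547.7, 330.9, 166.5]), np.float64(3.8303601622430077))
150 ((200.52638816833496, 187.06278800964355), array([28.7, 34. ])) ((245.58049774169922, 243.8490753173828), array([27.1, 29.4])) (array([555.4, 337.1, 136.7]), np.float64(5.860401955591093))
rim (array([564.1, 336.4, 121.7]), np.float64(2.059411486106682))  plate (array([537.4,  18.7,  76.2]), np.float64(0.7682810473839947)) knob (array([519.3, 436.6, 161. ]), np.float64(0.22996828598986555))
pan [531.4  15.3  70. ] [526.7  21.   70. ] [np.float64(175.88065449896177), np.float64(202.98123772803612), np.float64(178.7403213390889), np.float64(197.09853056492602)]
pan xdir -7.4196593063643625 -5.528911566548296
pan tri corners [ 566.9 -143.   -77.7] [489.5 150.5 208.3] [555.5  59.3 222.7]
base [array([669.1, 401.7,   3. ]), array([682.2, 293.6,   3. ]), array([520.1, 275.9,   3. ]), array([507.1, 383.4,   3. ])] xdir 6.208125046973976 6.456817696980031 front mid [513.6 329.7   3. ]
```

```bash
cat >> h.py <<'E'
def dn(az,tilt=0,taz=0):
    """tool pointing down, y at azimuth az (deg); then axis tilted: wrist leans by tilt towards azimuth taz"""
    y=np.array([np.cos(np.radians(az)),np.sin(np.radians(az)),0]); z=np.array([0,0,-1.])
    R=Rot.from_matrix(np.c_[np.cross(y,z),y,z])
    a=np.radians(taz); return Rot.from_rotvec(np.radians(tilt)*np.array([-np.sin(a),np.cos(a),0]))*R
def plan(p0,R0,wps):
    """wps: (pos,Rot,nrows,grip) -> prints rows"""
    p,R=np.array(p0,float),R0
    for P,Q,n,g in wps:
        s,d=p.copy(),(R.inv()*Q).as_rotvec(); Rs=R; rows=[]
        for i in range(1,n+1):
            t=s+(np.array(P)-s)*i/n; Rt=Rs*Rot.from_rotvec(d*i/n)
            sh=np.round(R.inv().apply(t-p)/1000,4); w=np.round((R.inv()*Rt).as_rotvec(degrees=True),2)
            rows.append(f"[{g},{(sh+0).tolist()},{(w+0).tolist()}]")
            p=p+R.apply(sh*1000); R=R*Rot.from_rotvec(w,degrees=True)
        for k in range(0,n,10): print("["+",".join(rows[k:k+10])+"]")
        print('--',p.round(1))
def cur():
    o=readout.get_obs(); return o["tcp_pos"],Rot.from_rotvec(o["tcp_rot"])
E
python3 - <<'E'
from h import *
p,R=cur()
plan(p,R,[([537,19,190],dn(5),20,0.075),([537,19,86],dn(5),4,.075)])
E
```

```text
[[0.075,[0.0253, -0.0272, 0.0028],[-0.01, 0.0, -3.67]],[0.075,[0.027, -0.0255, 0.0027],[0.0, -0.01, -3.67]],[0.075,[0.0286, -0.0238, 0.0028],[-0.01, 0.0, -3.67]],[0.075,[0.0301, -0.0219, 0.0027],[0.0, 0.0, -3.67]],[0.075,[0.0314, -0.0199, 0.0028],[-0.01, -0.01, -3.67]],[0.075,[0.0326, -0.0178, 0.0027],[0.0, 0.0, -3.67]],[0.075,[0.0336, -0.0158, 0.0028],[-0.01, 0.0, -3.67]],[0.075,[0.0346, -0.0135, 0.0027],[0.0, -0.01, -3.67]],[0.075,[0.0355, -0.0113, 0.0027],[-0.01, 0.0, -3.67]],[0.075,[0.036, -0.009, 0.0028],[0.0, 0.0, -3.67]]]
[[0.075,[0.0366, -0.0067, 0.0027],[-0.01, -0.01, -3.67]],[0.075,[0.0369, -0.0044, 0.0027],[0.0, 0.0, -3.68]],[0.075,[0.0371, -0.0019, 0.0028],[-0.01, 0.0, -3.67]],[0.075,[0.0372, 0.0004, 0.0027],[0.0, -0.01, -3.67]],[0.075,[0.0371, 0.0028, 0.0027],[-0.01, 0.0, -3.67]],[0.075,[0.0368, 0.0052, 0.0027],[0.0, 0.0, -3.67]],[0.075,[0.0364, 0.0075, 0.0027],[-0.01, -0.01, -3.67]],[0.075,[0.0358, 0.0098, 0.0027],[0.0, 0.0, -3.67]],[0.075,[0.0352, 0.0121, 0.0028],[-0.01, 0.0, -3.67]],[0.075,[0.0343, 0.0143, 0.0027],[0.0, -0.01, -3.67]]]
-- [537.  19. 190.]
[[0.075,[0.0, 0.0, 0.026],[0.0, 0.0, 0.0]],[0.075,[0.0, 0.0, 0.026],[0.0, 0.0, 0.0]],[0.075,[0.0, 0.0, 0.026],[0.0, 0.0, 0.0]],[0.075,[0.0, 0.0, 0.026],[0.0, 0.0, 0.0]]]
-- [537.  19.  86.]
```

apply_moves --increments '[[0.075,[0.025,-0.027,0.003],[0,0,-3.7]],[0.075,[0.027,-0.026,0.003],[0,0,-3.7]],[0.075,[0.029,-0.024,0.003],[0,0,-3.7]],[0.075,[0.03,-0.022,0.003],[0,0,-3.7]],[0.075,[0.031,-0.02,0.003],[0,0,-3.7]],[0.075,[0.033,-0.018,0.003],[0,0,-3.7]],[0.075,[0.034,-0.016,0.003],[0,0,-3.7]],[0.075,[0.035,-0.014,0.003],[0,0,-3.7]],[0.075,[0.035,-0.011,0.003],[0,0,-3.7]],[0.075,[0.036,-0.009,0.003],[0,0,-3.7]]]'

```text
clock: 0.93
tcp_pos: [400.8, -324.6, 215.0]
tcp_rot: [-2.737, -1.541, 0.0]
wrist_force: [0.8, -0.3, -0.2]
opening: 75.1
grip_force: 0.0
```

apply_moves --increments '[[0.075,[0.037,-0.007,0.003],[0,0,-3.7]],[0.075,[0.037,-0.004,0.003],[0,0,-3.7]],[0.075,[0.037,-0.002,0.003],[0,0,-3.7]],[0.075,[0.037,0,0.003],[0,0,-3.7]],[0.075,[0.037,0.003,0.003],[0,0,-3.7]],[0.075,[0.037,0.005,0.003],[0,0,-3.7]],[0.075,[0.036,0.007,0.003],[0,0,-3.7]],[0.075,[0.036,0.01,0.003],[0,0,-3.7]],[0.075,[0.035,0.012,0.003],[0,0,-3.7]],[0.075,[0.034,0.014,0.003],[0,0,-3.7]]]'

```text
clock: 1.77
tcp_pos: [532.6, 22.3, 185.0]
tcp_rot: [-2.107, -2.33, 0.001]
wrist_force: [1.3, -0.3, 0.9]
opening: 74.6
grip_force: 0.0
```

apply_moves --increments '[[0.075,[0,0,0],[0,0,0]],[0.075,[0,0,0],[0,0,0]]]'

```text
clock: 1.93
tcp_pos: [532.9, 23.8, 185.0]
tcp_rot: [-2.104, -2.332, -0.002]
wrist_force: [-0.7, -1.3, 0.5]
opening: 75.4
grip_force: 0.0
```

Run:
```python
from h import *
p,R=cur(); print(p,R.as_matrix().round(3),readout.get_obs()["joints"])
plan(p,R,[([537,19,86],dn(5),4,.075)])
```

```text
[532.90700727  23.75109752 185.04539836] [[-0.103  0.995 -0.   ]
 [ 0.995  0.103  0.002]
 [ 0.002  0.    -1.   ]] [ 0.1399499   0.45695264 -0.3552484   2.07921693  0.25524746  0.64595071
 -0.28401978]
[[0.075,[-0.0013, 0.0009, 0.0248],[0.0, -0.02, 0.22]],[0.075,[-0.0013, 0.0009, 0.0247],[0.0, -0.02, 0.23]],[0.075,[-0.0013, 0.0009, 0.0248],[0.01, -0.03, 0.22]],[0.075,[-0.0013, 0.0009, 0.0247],[0.0, -0.02, 0.22]]]
-- [537.  19.  86.]
```

apply_moves --increments '[[0.075,[-0.001,0.001,0.025],[0,0,0]],[0.075,[-0.002,0.001,0.025],[0,0,0]],[0.075,[-0.001,0.001,0.025],[0,0,0]],[0.075,[-0.001,0.001,0.02],[0,0,0]],[0.075,[0,0,0],[0,0,0]],[0.05,[0,0,0.001],[0,0,0]],[0.045,[0,0,0.001],[0,0,0]],[0.045,[0,0,0.001],[0,0,0]],[0.045,[0,0,0],[0,0,0]],[0.045,[0,0,0],[0,0,0]]]' --grip_force 25

```text
clock: 2.77
tcp_pos: [537.0, 15.1, 89.5]
tcp_rot: [2.111, 2.324, -0.0]
wrist_force: [-2.5, -1.2, 6.1]
opening: 53.7
grip_force: 25.1
```

Run:
```python
from h import *
p,R=cur()
plan(p,R,[(p+[0,0,40],R,2,.045),([510,-190,125],dn(0),8,.045),([510,-190,21],dn(0),6,.045)])
```

```text
[[0.045,[0.0, 0.0, -0.02],[0.0, 0.0, 0.0]],[0.045,[-0.0001, 0.0, -0.02],[0.0, 0.0, 0.0]]]
-- [536.9  15.1 129.5]
[[0.045,[-0.0252, -0.0058, 0.0006],[0.01, 0.01, 0.69]],[0.045,[-0.0252, -0.0055, 0.0006],[0.01, 0.01, 0.69]],[0.045,[-0.0254, -0.0052, 0.0006],[0.0, 0.01, 0.69]],[0.045,[-0.0254, -0.0049, 0.0006],[0.01, 0.01, 0.69]],[0.045,[-0.0254, -0.0046, 0.0006],[0.01, 0.01, 0.69]],[0.045,[-0.0255, -0.0043, 0.0005],[0.01, 0.01, 0.69]],[0.045,[-0.0255, -0.004, 0.0006],[0.01, 0.02, 0.69]],[0.045,[-0.0256, -0.0037, 0.0006],[0.0, 0.01, 0.69]]]
-- [ 510. -190.  125.]
[[0.045,[0.0, 0.0, 0.0173],[0.0, 0.0, 0.0]],[0.045,[0.0, 0.0, 0.0174],[0.0, 0.0, 0.0]],[0.045,[0.0, 0.0, 0.0173],[0.0, 0.0, 0.0]],[0.045,[0.0, 0.0, 0.0173],[0.0, 0.0, 0.0]],[0.045,[0.0, 0.0, 0.0174],[0.0, 0.0, 0.0]],[0.045,[0.0, 0.0, 0.0173],[0.0, 0.0, 0.0]]]
-- [ 510. -190.   21.]
```

apply_moves --increments '[[0.045,[0,0,-0.02],[0,0,0]],[0.045,[0,0,-0.02],[0,0,0]],[0.045,[-0.025,-0.006,0],[0,0,0.7]],[0.045,[-0.025,-0.005,0],[0,0,0.7]],[0.045,[-0.026,-0.005,0],[0,0,0.7]],[0.045,[-0.026,-0.005,0],[0,0,0.7]],[0.045,[-0.025,-0.005,0],[0,0,0.7]],[0.045,[-0.026,-0.004,0],[0,0,0.7]],[0.045,[-0.026,-0.004,0],[0,0,0.7]],[0.045,[-0.026,-0.004,0],[0,0,0.7]]]'

```text
clock: 3.6
tcp_pos: [510.4, -192.6, 129.1]
tcp_rot: [2.221, 2.218, 0.002]
wrist_force: [1.0, 0.2, -0.7]
opening: 53.2
grip_force: 26.3
```

apply_moves --increments '[[0.045,[0,0,0],[0,0,0]],[0.045,[0,0,0.02],[0,0,0]],[0.045,[0,0,0.02],[0,0,0]],[0.045,[0,0,0.02],[0,0,0]],[0.045,[0,0,0.02],[0,0,0]],[0.045,[0,0,0.015],[0,0,0]],[0.045,[0,0,0.006],[0,0,0]],[0.045,[0,0,0],[0,0,0]]]'

```text
clock: 4.27
tcp_pos: [510.0, -190.5, 26.2]
tcp_rot: [-2.221, -2.221, 0.001]
wrist_force: [0.3, 0.4, 0.4]
opening: 53.3
grip_force: 26.4
```

apply_moves --increments '[[0.045,[0,0,0.003],[0,0,0]],[0.045,[0,0,0.002],[0,0,0]],[0.045,[0,0,0.001],[0,0,0]],[0.045,[0,0,0.001],[0,0,0]],[0.045,[0,0,0],[0,0,0]]]'

```text
clock: 4.68
tcp_pos: [510.7, -191.0, 20.1]
tcp_rot: [2.221, 2.22, 0.001]
wrist_force: [-1.0, 0.6, 4.5]
opening: 52.9
grip_force: 27.7
```

```bash
cat >> h.py <<'E'
AZ=6.3; a=np.radians(AZ); t=np.radians(28)
N=np.array([-np.sin(t)*np.cos(a),-np.sin(t)*np.sin(a),np.cos(t)]); U=np.array([np.cos(t)*np.cos(a),np.cos(t)*np.sin(a),np.sin(t)])
QG=dn(AZ,28,180+AZ); RIM=np.array([563,336,125.])
G=RIM+39.5*U-14*N
E
python3 - <<'E'
from h import *
p,R=cur(); print(QG.as_matrix()[:,1]-U,QG.as_matrix()[:,2]+N, G)
q=np.array([510,-190,20.5])
plan(q,R,[(q+[0,0,180],R,6,.05),(G+90*N,QG,16,.05)])
E
```

```text
[0.00000000e+00 2.08166817e-16 5.55111512e-17] [0.00000000e+00 1.38777878e-16 0.00000000e+00] [604.19871925 340.54838095 131.18286043]
[[0.05,[0.0, 0.0, -0.03],[0.0, 0.0, 0.0]],[0.05,[0.0, 0.0001, -0.03],[0.0, 0.0, 0.0]],[0.05,[0.0, 0.0, -0.03],[0.0, 0.0, 0.0]],[0.05,[-0.0001, 0.0, -0.03],[0.0, 0.0, 0.0]],[0.05,[0.0, 0.0001, -0.03],[0.0, 0.0, 0.0]],[0.05,[0.0, 0.0, -0.03],[0.0, 0.0, 0.0]]]
-- [ 510.  -190.   200.5]
[[0.05,[0.0329, 0.0033, -0.0006],[-1.74, 0.1, -0.39]],[0.05,[0.0328, 0.0035, -0.0005],[-1.75, 0.1, -0.38]],[0.05,[0.0328, 0.0037, -0.0004],[-1.74, 0.1, -0.39]],[0.05,[0.0328, 0.0039, -0.0001],[-1.75, 0.09, -0.39]],[0.05,[0.0328, 0.0042, 0.0],[-1.74, 0.1, -0.38]],[0.05,[0.0328, 0.0044, 0.0002],[-1.74, 0.1, -0.39]],[0.05,[0.0327, 0.0046, 0.0004],[-1.75, 0.1, -0.38]],[0.05,[0.0326, 0.0048, 0.0007],[-1.74, 0.1, -0.39]],[0.05,[0.0327, 0.005, 0.0008],[-1.75, 0.1, -0.39]],[0.05,[0.0326, 0.0052, 0.001],[-1.74, 0.1, -0.38]]]
[[0.05,[0.0326, 0.0054, 0.0013],[-1.74, 0.09, -0.39]],[0.05,[0.0325, 0.0056, 0.0014],[-1.75, 0.1, -0.39]],[0.05,[0.0325, 0.0057, 0.0017],[-1.74, 0.1, -0.38]],[0.05,[0.0324, 0.0059, 0.002],[-1.74, 0.1, -0.39]],[0.05,[0.0324, 0.0061, 0.0021],[-1.75, 0.1, -0.38]],[0.05,[0.0324, 0.0062, 0.0024],[-1.74, 0.1, -0.39]]]
-- [562.2 335.9 210.7]
```

apply_moves --increments '[[0.06,[0,0,0],[0,0,0]],[0.07,[0,0,0],[0,0,0]],[0.07,[0,0,-0.005],[0,0,0]],[0.07,[0,0,-0.025],[0,0,0]],[0.05,[0,0,-0.03],[0,0,0]],[0.05,[0,0,-0.03],[0,0,0]],[0.05,[0,0,-0.03],[0,0,0]],[0.05,[0,0,-0.03],[0,0,0]],[0.05,[0,0,-0.03],[0,0,0]]]'

```text
clock: 5.43
tcp_pos: [509.5, -190.7, 201.0]
tcp_rot: [-2.221, -2.221, 0.0]
wrist_force: [-0.2, -0.4, -0.0]
opening: 50.3
grip_force: 0.0
```

apply_moves --increments '[[0.05,[0.033,0.003,0],[-1.75,0.1,-0.4]],[0.05,[0.033,0.004,0],[-1.75,0.1,-0.4]],[0.05,[0.033,0.004,0],[-1.75,0.1,-0.4]],[0.05,[0.033,0.004,0],[-1.75,0.1,-0.4]],[0.05,[0.033,0.004,0],[-1.75,0.1,-0.4]],[0.05,[0.033,0.004,0],[-1.75,0.1,-0.4]],[0.05,[0.033,0.005,0],[-1.75,0.1,-0.4]],[0.05,[0.033,0.005,0],[-1.75,0.1,-0.4]],[0.05,[0.033,0.005,0.001],[-1.75,0.1,-0.4]],[0.05,[0.033,0.005,0.001],[-1.75,0.1,-0.4]]]'

```text
clock: 6.27
tcp_pos: [542.2, 141.8, 205.7]
tcp_rot: [1.99, 2.135, 0.338]
wrist_force: [0.8, -0.2, -0.3]
opening: 49.7
grip_force: 0.0
```

apply_moves --increments '[[0.05,[0.033,0.005,0.001],[-1.75,0.1,-0.4]],[0.05,[0.032,0.006,0.001],[-1.75,0.1,-0.4]],[0.05,[0.032,0.006,0.002],[-1.75,0.1,-0.4]],[0.05,[0.032,0.006,0.002],[-1.75,0.1,-0.4]],[0.05,[0.032,0.006,0.002],[-1.75,0.1,-0.4]],[0.05,[0.032,0.006,0.002],[-1.75,0.1,-0.4]],[0.05,[0,0,0],[0,0,0]],[0.05,[0,0,0],[0,0,0]]]'

```text
clock: 6.93
tcp_pos: [559.6, 340.2, 209.8]
tcp_rot: [1.838, 2.074, 0.518]
wrist_force: [0.8, 0.0, 0.2]
opening: 50.3
grip_force: 0.0
```

```bash
cat > v.py <<'E'
from h import *
import sys
k=sys.argv[1]; t=eyes.snapshot("top")[130:255,150:350,::-1]; s=eyes.snapshot("scene")[170:290,190:390,::-1]
f=lambda i:cv2.resize(i,None,fx=2.5,fy=2.4,interpolation=cv2.INTER_CUBIC)
cv2.imwrite(f"pics/{k}.png",np.vstack([f(t),f(s)]))
E
python3 v.py standoff
python3 - <<'E'
from h import *
p,R=cur(); print(p,readout.get_obs()["joints"])
for d in (70,0): plan(p,R,[(G+d*N,QG,5,.05)])
# expected px of rim points
for n in C: print(n,[proj(n,RIM+x).round(1) for x in(0*U,43.5*U,-43.5*U)])
E
```

```text
[561.06272153 334.66839541 209.86861378] [-0.9053456   0.45872595  0.2317168   2.1120999   0.7792422   0.24224713
 -1.3341776 ]
[[0.05,[0.0002, 0.0003, 0.004],[-0.01, 0.0, 0.04]],[0.05,[0.0002, 0.0003, 0.004],[0.0, 0.0, 0.03]],[0.05,[0.0003, 0.0003, 0.0039],[-0.01, 0.0, 0.04]],[0.05,[0.0002, 0.0003, 0.004],[0.0, 0.0, 0.03]],[0.05,[0.0002, 0.0003, 0.004],[-0.01, 0.0, 0.04]]]
-- [571.5 336.9 193. ]
[[0.05,[0.0002, 0.0003, 0.018],[-0.01, 0.0, 0.04]],[0.05,[0.0002, 0.0003, 0.018],[0.0, 0.0, 0.03]],[0.05,[0.0003, 0.0003, 0.0179],[-0.01, 0.0, 0.04]],[0.05,[0.0002, 0.0003, 0.018],[0.0, 0.0, 0.03]],[0.05,[0.0002, 0.0003, 0.018],[-0.01, 0.0, 0.04]]]
-- [604.2 340.5 131.2]
scene [array([245.9, 244.6]), array([235.8, 234.7]), array([255.9, 254.6])]
top [array([201.2, 184.2]), array([198.3, 170.7]), array([204. , 197.2])]
```

View pics/standoff.png

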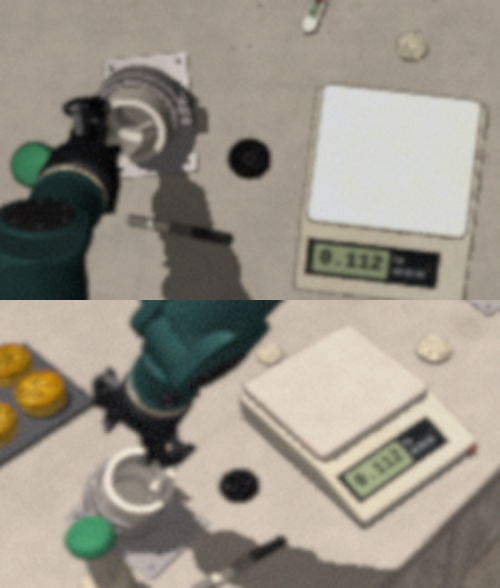

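The standoff view agrees with prediction: crock rim centre at about (128,130) in the top half and (139,480) in the scene half, both as projected. The fingers straddle the back wall, the pan is empty and the wrist is well above the press knob. Descending.

apply_moves --increments '[[0.05,[0.001,0.001,0.018],[0,0,0.2]],[0.05,[0,0,0.018],[0,0,0]],[0.05,[0,0,0.018],[0,0,0]],[0.05,[0,0,0.013],[0,0,0]],[0.05,[0,0,0],[0,0,0]]]'

```text
clock: 7.45
tcp_pos: [594.3, 336.6, 149.3]
tcp_rot: [1.852, 2.06, 0.51]
wrist_force: [-0.4, 0.3, 0.6]
opening: 50.3
grip_force: 0.0
```

apply_moves --increments '[[0.05,[0,0,0.006],[0,0,0]],[0.05,[0,0,0.006],[0,0,0]],[0.05,[0,0,0.006],[0,0,0]],[0.05,[0,0,0.004],[0,0,0]],[0.05,[0,0,0],[0,0,0]]]'

```text
clock: 7.87
tcp_pos: [604.2, 340.3, 132.2]
tcp_rot: [1.85, 2.062, 0.516]
wrist_force: [0.5, -0.4, 0.1]
opening: 50.3
grip_force: 0.0
```

Run:
```python
from h import *
p,R=cur(); print(p,R.inv().apply(p-G),(R.inv()*QG).as_rotvec(degrees=True),readout.get_obs()["wrist_force"])
```

```text
[604.23675442 340.34485406 132.21290954] [-0.2046921   0.49802067 -0.90219044] [ 0.02714017 -0.05859689 -0.09864404] [ 0.51067872 -0.36530041  0.11956884]
```

apply_moves --increments '[[0.03,[0,0,0],[0,0,0]],[0.022,[0,0,0],[0,0,0]],[0.014,[0,0,0],[0,0,0]],[0.002,[0,0,0],[0,0,0]],[0.002,[0,0,0],[0,0,0]],[0.002,[0,0,0],[0,0,0]]]' --grip_force 20

```text
clock: 8.37
tcp_pos: [603.8, 341.6, 132.5]
tcp_rot: [1.847, 2.064, 0.517]
wrist_force: [-1.2, -0.2, 3.1]
opening: 9.5
grip_force: 18.1
```

apply_moves --increments '[[0.0,[0,0,0],[0,0,0]],[0.0,[0,0,0],[0,0,0]],[0.0,[0,0,0],[0,0,0]]]' --grip_force 90

```text
clock: 8.62
tcp_pos: [603.9, 341.1, 132.6]
tcp_rot: [1.846, 2.064, 0.516]
wrist_force: [-1.7, -2.4, 5.5]
opening: 7.4
grip_force: 96.4
```

Run:
```python
from h import *
o=readout.get_obs(); print(o["joints"],o["wrist_force"],o["ft_torque"],o["tcp_pos"])
```

```text
[-0.92160939  0.63429194  0.32645331  2.07468955  1.03246673  0.08331155
 -1.60006867] [-1.69470248 -2.37385718  5.54962057] [-0.59501435  0.56519842  0.19370856] [603.86966905 341.08498913 132.56727722]
```

apply_moves --increments '[[0.0,[-0.002,0,0],[0,0,3]],[0.0,[-0.002,0,-0.0003],[0,0,3]],[0.0,[-0.002,0,-0.0005],[0,0,3]]]'

```text
clock: 8.87
tcp_pos: [603.9, 335.8, 132.7]
tcp_rot: [2.016, 1.932, 0.555]
wrist_force: [0.3, -2.1, -2.6]
opening: 7.3
grip_force: 97.2
```

Run:
```python
from h import *
o=readout.get_obs(); p,R=cur(); print(o["joints"],o["wrist_force"],o["ft_torque"],p,"world->G tool",QG.inv().apply(p-G),(QG.inv()*R).as_rotvec(degrees=True))
```

```text
[-0.90883671  0.63028361  0.31854158  2.08133684  1.10683925  0.08178801
 -1.82044348] [ 0.3339989  -2.117908   -2.63127803] [-0.86406268  0.33308473  0.82171838] [603.85703241 335.76714175 132.66445224] world->G tool [-4.71487032 -0.06755699 -1.7139272 ] [-0.05556507  0.08438602  8.75138796]
```

apply_moves --increments '[[0.0,[-0.004,0,-0.0005],[0,0,6]],[0.0,[-0.004,-0.0002,-0.0008],[0,0,6]],[0.0,[-0.004,-0.0002,-0.0008],[0,0,6]],[0.0,[-0.004,-0.0002,-0.0008],[0,0,6]]]'

```text
clock: 9.2
tcp_pos: [599.0, 319.1, 131.5]
tcp_rot: [2.436, 1.502, 0.644]
wrist_force: [4.1, -1.1, -4.2]
opening: 6.8
grip_force: 101.7
```

```bash
cat > q.py <<'E'
from h import *
np.set_printoptions(precision=2,suppress=True)
o=readout.get_obs(); p,R=cur(); c=QG.inv().apply(p-39.5*R.as_matrix()[:,1]-(G-39.5*U))
print(o["joints"],o["wrist_force"],"along n %.1f"%(o["wrist_force"]@N),o["ft_torque"],"centre in G tool",c,(QG.inv()*R).as_rotvec(degrees=True))
E
python3 q.py
```

```text
[-0.88  0.62  0.3   2.11  1.38  0.08 -2.5 ] [ 4.06 -1.12 -4.15] along n -5.5 [-1.26 -0.28  0.8 ] centre in G tool [ 0.75 -0.16 -3.86] [ 0.   -0.05 32.95]
```

apply_moves --increments '[[0.0,[0.004,-0.0002,0],[0,0,-6]],[0.0,[0.004,-0.0002,-0.0005],[0,0,-6]],[0.0,[0.004,-0.0002,-0.0008],[0,0,-6]],[0.0,[0.004,-0.0002,-0.0008],[0,0,-6]],[0.0,[0.004,-0.0002,-0.0008],[0,0,-6]],[0.0,[0.004,-0.0002,-0.0008],[0,0,-6]],[0.0,[0.004,-0.0002,-0.0008],[0,0,-6]],[0.0,[0.004,-0.0002,-0.0008],[0,0,-6]]]'

```text
clock: 9.87
tcp_pos: [598.0, 349.3, 138.6]
tcp_rot: [1.546, 2.259, 0.443]
wrist_force: [-2.3, -2.4, -4.4]
opening: 7.1
grip_force: 91.2
```

```bash
python3 q.py
```

```text
[-0.71  0.6   0.01  2.06  1.31  0.27 -1.59] [-2.35 -2.45 -4.43] along n -2.7 [-0.73  1.71 -0.55] centre in G tool [-0.81  0.24 -9.07] [  0.07  -0.05 -14.92]
```

apply_moves --increments '[[0.0,[-0.004,0,0],[0,0,6]],[0.0,[-0.004,0,-0.0005],[0,0,6]],[0.0,[-0.004,-0.0002,-0.0008],[0,0,6]],[0.0,[-0.004,-0.0002,-0.0008],[0,0,6]],[0.0,[-0.004,-0.0002,-0.0008],[0,0,6]],[0.0,[-0.004,-0.0002,-0.001],[0,0,6]],[0.0,[-0.004,-0.0002,-0.001],[0,0,6]],[0.0,[-0.004,-0.0002,-0.001],[0,0,6]]]'

```text
clock: 10.53
tcp_pos: [593.4, 319.2, 141.5]
tcp_rot: [2.443, 1.497, 0.645]
wrist_force: [-0.1, -0.0, -3.4]
opening: 7.1
grip_force: 91.3
```

apply_moves --increments '[[0.0,[0.004,-0.0002,0],[0,0,-6]],[0.0,[0.004,-0.0002,-0.0005],[0,0,-6]],[0.0,[0.004,-0.0002,-0.001],[0,0,-6]],[0.0,[0.004,-0.0002,-0.001],[0,0,-6]],[0.0,[0.004,-0.0002,-0.001],[0,0,-6]],[0.0,[0,0,-0.001],[0,0,0]]]'

```text
clock: 11.03
tcp_pos: [594.6, 339.6, 148.4]
tcp_rot: [1.906, 2.024, 0.529]
wrist_force: [0.1, 0.4, -4.4]
opening: 7.0
grip_force: 91.2
```

```bash
python3 q.py; python3 v.py freed
```

```text
[-0.71  0.57  0.02  2.08  1.28  0.26 -1.86] [ 0.08  0.43 -4.37] along n -3.9 [-0.03  0.82 -0.02] centre in G tool [  2.06  -0.33 -19.84] [0.11 0.18 2.9 ]
```

View pics/freed.png

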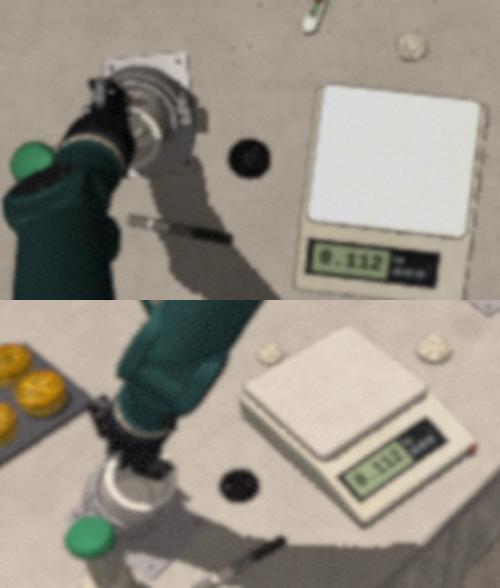

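The freed view shows the crock still in the hand with the sleeve in its forks. The wrist carries only about 4.4 N, which is the crock alone. Drawing it out along its axis.

apply_moves --increments '[[0.0,[-0.001,0,-0.004],[0,0,0]],[0.0,[-0.001,0,-0.006],[0,0,0]],[0.0,[0,0,-0.008],[0,0,0]],[0.0,[0,0,-0.01],[0,0,0]],[0.0,[0,0,-0.01],[0,0,0]],[0.0,[0,0,-0.012],[0,0,0]],[0.0,[0,0,-0.015],[0,0,0]],[0.0,[0,0,-0.015],[0,0,0]],[0.0,[0,0,-0.01],[0,0,0]],[0.0,[0,0,0],[0,0,0]]]'

```text
clock: 11.97
tcp_pos: [553.3, 332.0, 231.2]
tcp_rot: [1.907, 2.019, 0.534]
wrist_force: [-0.0, 0.9, -4.3]
opening: 7.3
grip_force: 91.2
```

```bash
python3 q.py; python3 v.py out
```

```text
[-0.63  0.41 -0.14  2.1   1.01  0.4  -1.6 ] [-0.03  0.88 -4.27] along n -3.8 [-0.09  0.76  0.04] centre in G tool [  -0.75    1.58 -112.42] [-0.15  0.19  3.11]
```

View pics/out.png

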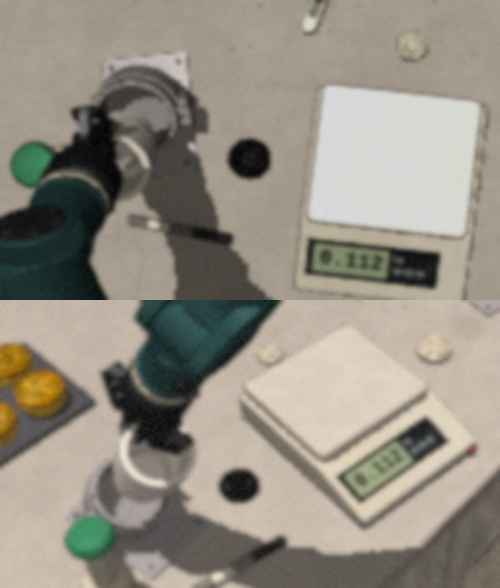

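The out view shows the crock clear of the sleeve, its rim at about (155,455) in the scene half, and the sleeve still seated in its forks. Carrying it over the pan, upright.

Run:
```python
from h import *
p,R=cur()
plan(p,R,[(p+[-10,-40,40],R,3,.0),([568.5,18,205],dn(0),16,0.0)])
```

```text
[[0.0,[-0.0127, 0.0027, -0.014],[0.0, 0.0, 0.0]],[0.0,[-0.0128, 0.0028, -0.0141],[0.0, 0.0, 0.0]],[0.0,[-0.0127, 0.0027, -0.014],[0.0, 0.0, 0.0]]]
-- [543.7 291.5 269.4]
[[0.0,[-0.0173, -0.0013, 0.0034],[1.75, -0.15, 0.2]],[0.0,[-0.0172, -0.0011, 0.0034],[1.75, -0.15, 0.2]],[0.0,[-0.0173, -0.0009, 0.0035],[1.74, -0.15, 0.2]],[0.0,[-0.0172, -0.0008, 0.0036],[1.75, -0.15, 0.2]],[0.0,[-0.0172, -0.0006, 0.0037],[1.75, -0.14, 0.19]],[0.0,[-0.0173, -0.0004, 0.0037],[1.75, -0.15, 0.2]],[0.0,[-0.0172, -0.0002, 0.0038],[1.74, -0.15, 0.2]],[0.0,[-0.0172, -0.0001, 0.0038],[1.75, -0.15, 0.2]],[0.0,[-0.0172, 0.0001, 0.0039],[1.75, -0.15, 0.2]],[0.0,[-0.0172, 0.0003, 0.0039],[1.75, -0.15, 0.2]]]
[[0.0,[-0.0171, 0.0004, 0.0039],[1.75, -0.15, 0.2]],[0.0,[-0.0172, 0.0006, 0.004],[1.74, -0.15, 0.2]],[0.0,[-0.0172, 0.0009, 0.004],[1.75, -0.15, 0.2]],[0.0,[-0.0171, 0.001, 0.004],[1.75, -0.15, 0.2]],[0.0,[-0.0171, 0.0012, 0.004],[1.75, -0.14, 0.19]],[0.0,[-0.0171, 0.0013, 0.004],[1.75, -0.15, 0.2]]]
-- [568.5  18.  205. ]
```

apply_moves --increments '[[0.0,[-0.013,0.003,-0.014],[0,0,0]],[0.0,[-0.013,0.003,-0.014],[0,0,0]],[0.0,[-0.013,0.003,-0.014],[0,0,0]],[0.0,[-0.017,-0.001,0.003],[1.75,-0.15,0.2]],[0.0,[-0.017,-0.001,0.003],[1.75,-0.15,0.2]],[0.0,[-0.017,-0.001,0.004],[1.75,-0.15,0.2]],[0.0,[-0.017,-0.001,0.004],[1.75,-0.15,0.2]],[0.0,[-0.017,-0.001,0.004],[1.75,-0.15,0.2]],[0.0,[-0.017,0,0.004],[1.75,-0.15,0.2]],[0.0,[-0.017,0,0.004],[1.75,-0.15,0.2]]]'

```text
clock: 12.9
tcp_pos: [556.0, 171.5, 239.2]
tcp_rot: [2.053, 2.118, 0.306]
wrist_force: [0.1, -0.1, -4.5]
opening: 7.1
grip_force: 91.1
```

apply_moves --increments '[[0.0,[-0.017,0,0.004],[1.75,-0.15,0.2]],[0.0,[-0.017,0,0.004],[1.75,-0.15,0.2]],[0.0,[-0.017,0,0.004],[1.75,-0.15,0.2]],[0.0,[-0.017,0,0.004],[1.75,-0.15,0.2]],[0.0,[-0.017,0.001,0.004],[1.75,-0.15,0.2]],[0.0,[-0.017,0.001,0.004],[1.75,-0.15,0.2]],[0.0,[-0.017,0.001,0.004],[1.75,-0.15,0.2]],[0.0,[-0.017,0.001,0.004],[1.75,-0.15,0.2]],[0.0,[-0.017,0.001,0.004],[1.75,-0.15,0.2]],[0.0,[0,0,0],[0,0,0]]]'

```text
clock: 13.73
tcp_pos: [570.5, 14.5, 201.5]
tcp_rot: [2.229, 2.213, -0.01]
wrist_force: [0.6, -0.3, -3.8]
opening: 6.9
grip_force: 91.2
```

Run:
```python
from h import *
cv2.imwrite("pics/s2.png",cv2.resize(eyes.snapshot("scene")[140:270,250:410,::-1],None,fx=4,fy=4,interpolation=cv2.INTER_CUBIC))
p,R=cur(); print(p,(R.inv()*dn(0)).as_rotvec(degrees=True), readout.get_obs()["joints"].round(2))
r=p-39.5*R.as_matrix()[:,1]
for k in((0,-18),(0,14),(0,-86)):
  q=r+[0,0,k[1]]; print([((proj("scene",q+[43.5*s*.74,43.5*s*.67,0])-[250,140])*4).round() for s in(1,0,-1)])
plan(p,R,[([568.5,18,170],dn(0),4,0)])
```

```text
[570.09379009  17.12697181 202.02158431] [-0.16257343  0.15439343 -0.29872962] [ 0.24  0.49 -0.48  1.98  0.33  0.75 -0.44]
[array([244., 169.]), array([296., 169.]), array([348., 169.])]
[array([243., 141.]), array([296., 141.]), array([348., 141.])]
[array([246., 225.]), array([296., 225.]), array([346., 225.])]
[[0,[0.0002, -0.0004, 0.008],[-0.04, 0.04, -0.07]],[0,[0.0003, -0.0004, 0.008],[-0.04, 0.04, -0.08]],[0,[0.0002, -0.0003, 0.008],[-0.04, 0.04, -0.07]],[0,[0.0002, -0.0004, 0.008],[-0.04, 0.03, -0.08]]]
-- [568.5  18.  170. ]
```

View pics/s2.png

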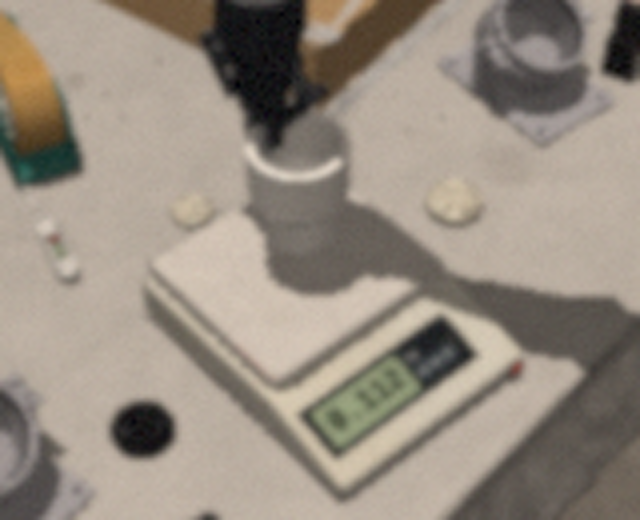

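The crock hangs upright over the pan: rim sides at x 247 and 349 in the crop (predicted 244/348), foot at about (297,245). Lowering gently.

apply_moves --increments '[[0.0,[0,-0.001,0.01],[-0.1,0.1,0]],[0.0,[0,-0.001,0.01],[0,0,0]],[0.0,[0.001,0,0.008],[0,0,0]],[0.0,[0,0,0.006],[0,0,0]],[0.0,[0,0,0.004],[0,0,0]],[0.0,[0,0,0.002],[0,0,0]],[0.0,[0,0,0],[0,0,0]]]'

```text
clock: 14.37
tcp_pos: [567.2, 22.3, 163.1]
tcp_rot: [-2.219, -2.222, -0.001]
wrist_force: [-0.1, 1.0, -4.1]
opening: 7.1
grip_force: 91.0
```

apply_moves --increments '[[0.0,[0,0,0.001],[0,0,0]],[0.0,[0,0,0.001],[0,0,0]],[0.0,[0,0,0],[0,0,0]]]'

```text
clock: 14.62
tcp_pos: [567.7, 21.9, 161.9]
tcp_rot: [2.221, 2.222, 0.002]
wrist_force: [0.9, -0.3, -3.1]
opening: 7.4
grip_force: 91.0
```

apply_moves --increments '[[0.0,[0,0,0.001],[0,0,0]],[0.0,[0,0,0.001],[0,0,0]],[0.0,[0,0,0],[0,0,0]]]'

```text
clock: 14.87
tcp_pos: [567.4, 21.9, 159.6]
tcp_rot: [-2.22, -2.222, -0.002]
wrist_force: [-0.3, -0.2, -4.2]
opening: 7.3
grip_force: 91.0
```

apply_moves --increments '[[0.0,[0,0,0.001],[0,0,0]],[0.0,[0,0,0.001],[0,0,0]],[0.0,[0,0,0],[0,0,0]]]'

```text
clock: 15.12
tcp_pos: [567.3, 21.9, 157.5]
tcp_rot: [-2.22, -2.222, -0.001]
wrist_force: [0.2, 0.9, -3.4]
opening: 7.2
grip_force: 91.0
```

Run:
```python
from h import *
o=readout.get_obs(); print(o["tcp_pos"],o["wrist_force"],o["ft_torque"])
```

```text
[567.34886278  21.93412208 157.47253252] [ 0.18352367  0.9104705  -3.38983002] [-0.05876835 -0.11986169  0.02432098]
```

apply_moves --increments '[[0.0,[0,0,0.001],[0,0,0]],[0.0,[0,0,0.0005],[0,0,0]],[0.0,[0,0,0],[0,0,0]]]'

```text
clock: 15.37
tcp_pos: [567.5, 22.0, 156.1]
tcp_rot: [-2.22, -2.222, -0.002]
wrist_force: [-0.0, 0.3, -4.0]
opening: 7.2
grip_force: 91.2
```

apply_moves --increments '[[0.0,[0,0,0.001],[0,0,0]],[0.0,[0,0,0.0005],[0,0,0]],[0.0,[0,0,0],[0,0,0]]]'

```text
clock: 15.62
tcp_pos: [568.0, 22.1, 156.0]
tcp_rot: [2.22, 2.222, 0.002]
wrist_force: [-2.5, -0.2, 5.9]
opening: 7.3
grip_force: 92.5
```

apply_moves --increments '[[0.0,[0,0,-0.0005],[0,0,0]],[0.0,[0,0,0],[0,0,0]],[0.0,[0,0,0],[0,0,0]]]' --grip_force 20

```text
clock: 15.87
tcp_pos: [567.9, 22.1, 156.0]
tcp_rot: [2.22, 2.222, 0.003]
wrist_force: [-1.9, 0.4, 5.8]
opening: 6.9
grip_force: 92.6
```

apply_moves --increments '[[0.01,[0,0,0],[0,0,0]],[0.014,[0,0,0],[0,0,0]],[0.02,[0,0,0],[0,0,0]],[0.03,[0,0,0],[0,0,0]],[0.03,[0,0,0],[0,0,0]],[0.03,[0,0,-0.01],[0,0,0]],[0.03,[0,0,-0.02],[0,0,0]],[0.03,[0,0,-0.03],[0,0,0]],[0.03,[0,0,-0.03],[0,0,0]],[0.03,[0,0,-0.03],[0,0,0]]]'

```text
clock: 16.7
tcp_pos: [567.1, 22.0, 276.9]
tcp_rot: [-2.22, -2.222, -0.002]
wrist_force: [0.9, -0.5, -0.1]
opening: 30.1
grip_force: 0.0
```

apply_moves --increments '[[0.03,[-0.01,-0.03,-0.03],[0,0,0]],[0.03,[-0.03,-0.02,-0.01],[0,0,0]],[0.03,[-0.035,0,0],[0,0,0]],[0.03,[-0.035,0,0],[0,0,0]],[0.03,[-0.035,0,0],[0,0,0]],[0.03,[-0.035,0,0],[0,0,0]],[0.03,[-0.035,0,0],[0,0,0]],[0.03,[-0.035,0,0],[0,0,0]],[0.03,[0,0,0],[0,0,0]]]'

```text
clock: 17.45
tcp_pos: [517.6, -237.4, 313.8]
tcp_rot: [2.231, 2.207, -0.004]
wrist_force: [-0.4, -0.6, 0.1]
opening: 30.2
grip_force: 0.0
```

Run:
```python
from h import *
t=eyes.snapshot("top")[130:255,180:400,::-1]; s=eyes.snapshot("scene")[150:290,210:430,::-1]
f=lambda i:cv2.resize(i,None,fx=2.2*1.2,fy=2.2*1.2,interpolation=cv2.INTER_CUBIC)[:,:560]
a,b=f(t),f(s); cv2.imwrite("pics/end.png",np.vstack([a,b])[:598]); print(a.shape,b.shape)
k=2.64
for z in(70,170): print([((proj("top",[529,20,z])-[180,130])*k).round()],[((proj("scene",[529,20,z])-[210,150])*k).round()+[0,a.shape[0]]])
```

```text
(330, 560, 3) (370, 560, 3)
[array([334., 177.])] [array([301., 477.])]
[array([333., 172.])] [array([300., 425.])]
```

View pics/end.png

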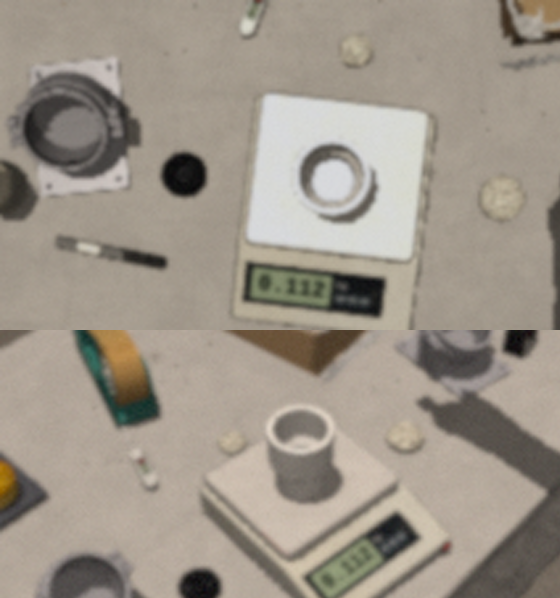

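The end view shows the crock upright at the pan centre (about (333,178), as projected), the plate flat on the bench at (502,198), the sleeve seated, and the press and marker in place. The hand is clear, so I'm handing in.

```bash
python3 -c "
from cell import robot; print(robot.close_job())"
```

```text
the job is handed in; nothing more can be done
None
```

I handed the job in at about 17.5 s of the 64 s allowed; no verdict came back. In the last pictures the crock stood upright at the pan centre, the plate lay flat on the bench, and the sleeve was seated. The press, stamp and marker did not look moved.

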